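# Put a tin of grinding powder away in a tilt-out bin

### The job

Put the short tin away in the wide tilt-out bin: tip that bin forward by its top edge until it is fully open, set the tin inside and let go of it, then push the bin back until it clicks shut. Leave the narrow bin shut, and do not move or knock over the bottle and the jar.

Things in the scene. Friction and masses are not known exactly. Their poses are not given: they have to be found in the camera images.
- tin_center (a point): centre (half-way up) of a short upright closed tin, 52 mm diameter, 85 mm high, bare metal all over, about 0.25 kg, standing on the bench to the left or right of the two bin cabinets
- wide_cabinet: grey steel cabinet, 150 mm deep, 190 mm wide, 146 mm high, fixed, with one plywood tilt-out bin; the wider of two side by side (left or right varies). Origin: centre of its underside. x from its front (bin side, roughly towards the robot) to its back, z up. Roof 140 to 146 mm up, cut back in front: its front edge at x = -33 mm. Side walls 8 mm thick, from x = -75 mm.
- wide_bin (a joint): wide bin's angle (rad): 0 shut, held by a spring catch; grows as its top tips forward; 0.70 fully open, at its stop. 6 to 11 N at the top edge passes the catch, either way, within the first 0.2 rad. Beyond, a light spring and its weight carry it open and keep it so (1 to 5 N pushes it back); not pushed past the catch, it springs open again. Clicked shut, it stays within 0.02.
- wide_bin_hinge (a point): mid-width point of the wide bin's pivot axis, at cabinet x = -68, z = 22 mm; axes turn with the bin (shut: the cabinet's). In them, mm: front panel x = -15 (outer face) to -9 (inner), z = -12 to 159, 190 wide; floor top z = 5, to x = 101; side walls' inner faces y = +-81, 102 high to x = 50, then 62 high like the back wall.
- wide_bin_edge (a point): middle of the top edge of the wide bin's front panel; moves with the bin. Shut, it stands 35 mm above the roof, and a slot 44 mm wide between panel and roof edge lets shut fingers reach down behind the panel but is too narrow for the tin. Fully open, the mouth between panel and roof edge is about 130 mm wide.
- wide_bin_in (a point): middle of the wide bin's inner floor (top face), moves and turns with the bin: z away from the floor, x from front panel to back wall; at (45, 0, 5) mm in the bin's pivot frame
- narrow_bin (a joint): angle of the other, narrow bin (rad): 0 = shut. Same make, 110 mm wide; must stay shut
- narrow_cabinet: grey steel cabinet, 150 mm deep, 110 mm wide, 146 mm high, fixed, with one plywood tilt-out bin; the narrower of two side by side (left or right varies). Origin: centre of its underside. x from its front (bin side, roughly towards the robot) to its back, z up. Otherwise like the wide one.
- bottle_center (a point): centre of a tall white plastic bottle, 66 mm diameter, 190 mm high, standing on the other side of the cabinets from the tin; leave it
- jar_center (a point): centre of a squat glass jar with a metal lid, 76 mm diameter, 100 mm high, standing nearer the robot than the cabinets, on the left; leave it
- v_rest: dark steel V rest on a 110 x 70 mm foot, 85 mm high, fixed to the bench nearer the robot than the cabinets, on the right; origin at the centre of its underside

How it is judged:
By the outcome, as a careful person would: the job done as asked, in the order asked, and still so for the second after the job is handed in, with the robot touching nothing.
It also fails if it takes over 69 s, if anything falls off the work surface, if the arm or the gripper's body presses on something with over 40 N, if the wrist force passes 120 N, or if a joint passes its speed limit or range.

### The arm

A 7-joint arm with a two-finger parallel gripper is mounted at the origin on the work surface. World frame = base frame: x ahead of the robot, y to its left, z up, the work surface at z = 0. Lengths are in m, angles in degrees, forces in N, time in s.
With the tool pointing down it reaches from about 0.425 to 0.875 m from the base axis. Payload 4.7 kg.
Tool frame: the origin (TCP) lies midway between the tips of the shut fingers; the grasp point (between the pads) lies 19 mm behind it (env.grip_depth is the distance from the TCP to the grasp point, in m); z points along the fingers, y is the line along which they close (so a half turn about z gives the same grasp; the last joint's range is limited). The gripper opens to 87 mm and grips with 3 to 60 N. Pads are 19 mm wide; open, the fingers measure 117 mm over their backs; the gripper's body (75 mm by 190 mm) begins 51 mm behind the grasp point.
Start: joints at [77.069, 18.392, -4.016, 83.108, 1.295, 78.541, -3.26], TCP at [0.154, -0.631, 0.223] pointing down, gripper open.
Joint ranges: [-163.93, 163.93], [-17.29, 119.83], [-79.2, 71.16], [3.27, 140.29], [-89.18, 269.18], [5.43, 117.66], [-154.24, 154.24]. Speed limits (degrees/s): [147.25, 147.25, 180, 180, 180, 180, 180].

### API

Orientations are given as [roll, pitch, yaw] about the fixed x, y, z axes, in that order (R = Rz(yaw) Ry(pitch) Rx(roll)).
In Python, from cell import get_obs, optics, env, nets gives the robot as it stands.
- The arm moves only by the shell command python3 -m creep 'ROWS' [FORCE]. ROWS is JSON, a list of rows, each an object of numbers: "wx", "wy", "wz": the turn, a rotation vector about the tool's x, y, z in degrees; "tx", "ty", "tz": the shift along the tool's x, y, z in mm; "gripper": the opening, from -1 (shut) to 1 (fully open). A call has 1 to 5 rows; each row is the pose to reach, as a shift and turn from the pose commanded when the call began, along the tool's axes at that moment; what a row does not reach only later rows make up. A row lasts 1/12 s, in which the tool goes at most 41.7 mm and 7.16 degrees, less where a joint would pass 70% of its speed; a pose out of reach is approached as far as the arm can. A call with a gripper value outside its range is refused whole. The fingers move at their own pace and stop on an object; FORCE is the grip in N (left out, the last holds). Time passes only in rows, so rows that repeat a pose let the fingers close. It gives the time, the measured TCP pose, the force, the opening and the grip force at its end, in the units of the state.
- get_obs(): the state, without advancing time (a new reading comes with each control period).
- optics.read_camera(name): name is "scene" or "top" or "wrist"; returns (picture, depth): 384x512x3 uint8, red, green, blue; 384x512 float32, m along the optical axis (not along the pixel's ray), 0 where there is no reading.
- optics.camera_info(name): a dict with "fovy" (degrees; the focal length in pixels is half the picture's height over the tangent of half this angle, whatever the lens; pixels are square), "cx", "cy" (the principal point, pixels), "R" (3x3) and "t" (3): a world point X has camera coordinates R X + t; the wrist camera has in their place "tool_from_camera" (4x4, takes a point from camera to tool coordinates, whose origin is the TCP and whose axes are the flange's). Camera axes: x right, y down, z forward; pixel columns grow to the right and rows downward; lengths in m; the calibration is good to about 2 mm. A picture is of the moment at which its call begins: read the wrist's pose just before it. camera_info takes no time and is no camera call.
- env.sign_off(): hands the job in; it is judged then, once.
Trained networks look in the newest picture that a camera, given by its name, has taken for a name from the list of things; names that differ only in an ending like _2 or _b are one class to them, and where a whole thing is asked for, a point or a joint stands for the part that bears it (a point fixed in the world has none). Each returns a list of dicts, best first, with "confidence" (0 to 1); they miss things now and then, are a little off and sometimes report something else, mostly with a low value. They report only what shows in the picture. A call takes as long as a camera call.
- nets.look_for(query, camera): "point" ([x, y, z] in m, in world coordinates, good to about 4 mm: the middle of the surface that is visible of it).
- nets.place_of(query, camera): "point" ([x, y, z] in m, in world coordinates, good to about 4 mm: a listed point, or the origin of a listed thing).
The state is a dict: "time_s": time; "qpos": joint angles; "joint_velocities": joint speeds; "effort": joint torques, N m; "tool_pos": TCP position; "tool_rot": TCP orientation; "force": force on the tool from outside, world axes, zero at the start; "wrist_torque": the same for the moment, N m; "grip_width": finger opening in m; "grasp_force": force on a finger pad.
Only numpy, scipy, OpenCV 4.12 (cv2) and the standard library are available. Lean on these libraries where they do the work, as an engineer would, in place of code of your own. Each camera call takes 0.05 s, during which the arm holds its last target. There are 200 camera calls.

## Working session

There is one attempt and no reset: what is moved stays moved. The work goes in short steps, Python scripts to look and compute and a shell command to move; the robot and the scene stay as the last step left them, time stands still between calls to the robot, and variables do not carry over. Pictures are saved under pics/ and viewed, at most 10 in all, crops included, and the job is handed in when it is done.

```bash
ls; mkdir -p pics; cat > h.py <<'E'
import numpy as np, cv2
from cell import get_obs, optics, env, nets
from scipy.spatial.transform import Rotation as Ro
def tool():
    o=get_obs(); return np.array(o["tool_pos"]), Ro.from_euler('xyz',o["tool_rot"],degrees=True), o
def snap(cam,fn=None):
    p,R,o=tool(); im,d=optics.read_camera(cam)
    if fn: cv2.imwrite('pics/'+fn,im[:,:,::-1])
    ci=optics.camera_info(cam); f=im.shape[0]/2/np.tan(np.radians(ci["fovy"]/2))
    v,u=np.mgrid[:im.shape[0],:im.shape[1]]
    C=np.stack([(u-ci["cx"])/f*d,(v-ci["cy"])/f*d,d],-1)
    if cam=="wrist":
        T=np.array(ci["tool_from_camera"]); W=(C@T[:3,:3].T+T[:3,3])@R.as_matrix().T+p
    else: W=(C-np.array(ci["t"]))@np.array(ci["R"])
    W[d==0]=np.nan
    return im,d,W
def rel(P,Rt=None):
    "shift in tool axes mm, rotation vector deg, to reach P, Rt"
    p,R,o=tool(); s=R.inv().apply(np.array(P)-p)*1000
    w=(R.inv()*Rt).as_rotvec(degrees=True) if Rt is not None else None
    return np.round(s,1), None if w is None else np.round(w,1)
E
python3 - <<'E'
from h import *
for c in ["scene","top"]:
    im,d,W=snap(c,c+'0.png'); np.save(c+'0.npy',W)
    for q in ["tin_center","wide_cabinet","wide_bin_edge","wide_bin_hinge","narrow_cabinet","bottle_center","jar_center","v_rest"]:
        r=nets.place_of(q,c); print(c,q,[(np.round(x["point"],3),round(x["confidence"],2)) for x in r[:2]])
o=get_obs();print(o)
E
```

```text
pics
scene tin_center [(array([0.488, 0.385, 0.041]), 0.86)]
scene wide_cabinet [(array([0.672, 0.134, 0.002]), 0.91)]
scene wide_bin_edge [(array([0.592, 0.117, 0.178]), 0.87)]
scene wide_bin_hinge [(array([0.6  , 0.124, 0.023]), 0.83)]
scene narrow_cabinet [(array([ 0.667, -0.135, -0.002]), 0.59)]
scene bottle_center [(array([ 0.563, -0.363,  0.092]), 0.73), (array([0.59 , 0.118, 0.18 ]), 0.21)]
scene jar_center [(array([0.377, 0.241, 0.046]), 0.56)]
scene v_rest [(array([ 0.385, -0.255, -0.001]), 0.89)]
top tin_center [(array([0.481, 0.383, 0.046]), 0.93)]
top wide_cabinet []
top wide_bin_edge [(array([0.594, 0.122, 0.177]), 0.56)]
top wide_bin_hinge [(array([0.601, 0.125, 0.023]), 0.87), (array([ 0.393, -0.251,  0.002]), 0.55)]
top narrow_cabinet [(array([ 0.668, -0.131, -0.001]), 0.75), (array([ 0.565, -0.364,  0.091]), 0.21)]
top bottle_center [(array([ 0.565, -0.36 ,  0.094]), 0.71)]
top jar_center [(array([0.378, 0.237, 0.05 ]), 0.76)]
top v_rest [(array([ 0.391, -0.252,  0.001]), 0.87)]
{'time_s': 0.9, 'qpos': array([77.07035574, 18.38982239, -4.01729021, 83.10663335,  1.29235652,
       78.54060551, -3.25977966]), 'joint_velocities': array([0.07043822, 0.05099628, 0.06742107, 0.06305829, 0.04079863,
       0.0012584 , 0.04720093]), 'effort': array([ 7.06644369e-05, -4.91086864e+01, -4.02931608e-01, -3.12773502e+01,
       -6.34658779e-02,  3.37707927e-02,  3.03635568e-05]), 'tool_pos': array([ 0.1543659 , -0.63143485,  0.22261856]), 'tool_rot': array([ 1.79992073e+02, -2.67151732e-04,  1.37392448e+01]), 'force': array([ 0.87904993,  0.25618243, -0.31859095]), 'wrist_torque': array([0.01033357, 0.06668834, 0.01174266]), 'grasp_force': 0.0, 'grip_width': 0.08726613931934733}
```

View pics/top0.png

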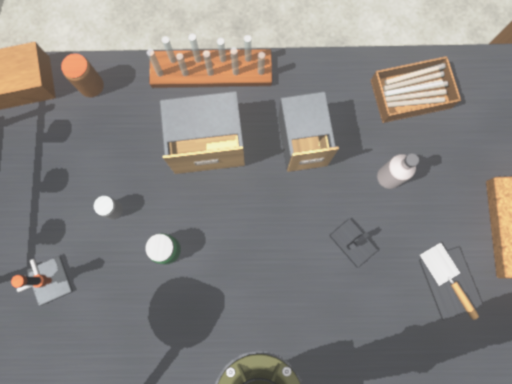

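View pics/scene0.png

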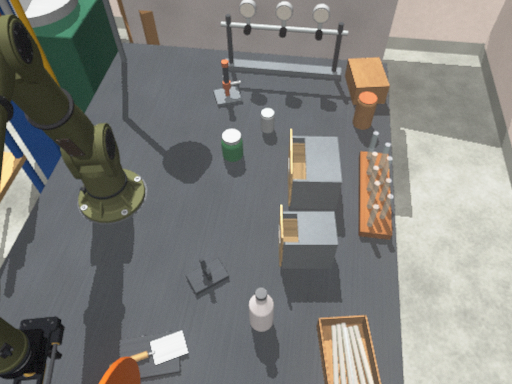

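```bash
python3 - <<'E'
from h import *
W=np.load('top0.npy').reshape(-1,3)
W2=np.load('scene0.npy').reshape(-1,3)
for n,w in(("top",W),("scene",W2)):
    m=(w[:,2]>.170)&(w[:,2]<.19)&(w[:,0]>.5)&(w[:,0]<.7)&(abs(w[:,1])<.3)
    e=w[m]
    for a,b in((-.3,-.02),(0.03,.3)):
        k=e[(e[:,1]>a)&(e[:,1]<b)]
        if len(k)>5: print(n,len(k),np.round(k.min(0),3),np.round(k.max(0),3),np.round(np.median(k,0),3),np.polyfit(k[:,1],k[:,0],1))
    m=(w[:,2]>.141)&(w[:,2]<.152)&(w[:,0]>.6)&(w[:,0]<.8)&(abs(w[:,1])<.3)
    k=w[m]
    if len(k): print("roof",len(k),np.round(np.percentile(k,[1,99],axis=0),3))
    t=w[(w[:,2]>.078)&(w[:,2]<.095)&(np.hypot(w[:,0]-.484,w[:,1]-.384)<.05)]
    if len(t): print("tin",len(t),np.round(t.min(0),3),np.round(t.max(0),3),np.round(t.mean(0),3))
E
```

```text
top 166 [ 0.579 -0.197  0.17 ] [ 0.598 -0.088  0.185] [ 0.588 -0.144  0.179] [-0.13127287  0.56885837]
top 281 [0.577 0.032 0.17 ] [0.602 0.215 0.184] [0.589 0.121 0.179] [-0.10507886  0.60180523]
roof 5246 [[ 0.614 -0.186  0.141]
 [ 0.746  0.223  0.15 ]]
tin 285 [0.46  0.357 0.078] [0.507 0.406 0.092] [0.482 0.381 0.085]
scene 82 [ 0.583 -0.195  0.171] [ 0.6   -0.089  0.185] [ 0.592 -0.153  0.18 ] [-0.13730076  0.57126258]
scene 89 [0.582 0.033 0.175] [0.602 0.213 0.187] [0.592 0.117 0.181] [-0.0974566   0.60403732]
roof 2972 [[ 0.607 -0.19   0.141]
 [ 0.749  0.223  0.151]]
tin 103 [0.463 0.353 0.079] [0.508 0.408 0.091] [0.486 0.378 0.085]
```

The top picture shows the tin at (104,206), the wide cabinet at left-centre (205,130), the narrow one at (310,130), the bottle at (398,170), the jar at (161,248) and the V rest at (355,242). The scene view agrees. The edge line puts the cabinet yaw at about 5.9° and its origin at about (0.671, 0.131). First move: travel to above the slot with shut fingers.

```bash

python3 -m creep '[{"tx":29,"ty":-29,"gripper":-1},{"tx":58,"ty":-58,"tz":-10,"gripper":-1},{"tx":87,"ty":-86,"tz":-15,"gripper":-1},{"tx":116,"ty":-115,"tz":-20,"gripper":-1},{"tx":146,"ty":-144,"tz":-20,"gripper":-1}]' 10
python3 -m creep '[{"tx":29,"ty":-29},{"tx":58,"ty":-58},{"tx":87,"ty":-86},{"tx":116,"ty":-115},{"tx":146,"ty":-144}]'
python3 -c "
from h import *
p,R,o=tool();print(o['qpos']);print(rel([.621,.126,.24],Ro.from_euler('xyz',[180,0,5.9],degrees=True)))"
```

```text
[77.07035574 18.38982239 -4.01729021 83.10663335  1.29235652 78.54060551
 -3.25977966]
(array([ 633.2, -624.9,  -17.5]), array([ 0. , -0. ,  7.8]))validation failed for argument at $[0]...
validation failed for argument at $[0]...
```

```bash

python3 -m creep '[{"wx":0,"wy":0,"wz":0,"tx":29,"ty":-29,"tz":0,"gripper":-1},{"wx":0,"wy":0,"wz":0,"tx":58,"ty":-58,"tz":-10,"gripper":-1},{"wx":0,"wy":0,"wz":0,"tx":87,"ty":-86,"tz":-15,"gripper":-1},{"wx":0,"wy":0,"wz":0,"tx":116,"ty":-115,"tz":-20,"gripper":-1},{"wx":0,"wy":0,"wz":0,"tx":146,"ty":-144,"tz":-20,"gripper":-1}]' 10
python3 -c "
from h import *
p,R,o=tool();print(o['qpos']);print(rel([.621,.126,.24],Ro.from_euler('xyz',[180,0,5.9],degrees=True)))"
```

```text
time_s: 1.32
tool_pos: [0.2629, -0.4558, 0.2438]
tool_rot: [179.9, -0.0, 13.7]
force: [1.2, -0.4, 0.4]
grip_width: 0.0615
grasp_force: 0.0
[ 67.60411874   3.10657874 -10.87761807  98.64045612   0.62567385
  78.17047183 -19.67594134]
(array([ 485.8, -480.4,    2.9]), array([ 0.1, -0. ,  7.8]))
```

```bash

python3 -m creep '[{"wx":0,"wy":0,"wz":1,"tx":29,"ty":-29,"tz":0,"gripper":-1},{"wx":0,"wy":0,"wz":2,"tx":58,"ty":-58,"tz":0,"gripper":-1},{"wx":0,"wy":0,"wz":4,"tx":87,"ty":-86,"tz":0,"gripper":-1},{"wx":0,"wy":0,"wz":6,"tx":116,"ty":-115,"tz":0,"gripper":-1},{"wx":0,"wy":0,"wz":7.8,"tx":146,"ty":-144,"tz":0,"gripper":-1}]'
python3 -c "
from h import *
p,R,o=tool();print(o['qpos']);print(rel([.621,.126,.24],Ro.from_euler('xyz',[180,0,5.9],degrees=True)))"
```

```text
time_s: 1.73
tool_pos: [0.3701, -0.2807, 0.2429]
tool_rot: [179.9, -0.0, 5.8]
force: [0.8, 0.1, -0.2]
grip_width: 0.0284
grasp_force: 0.0
[ 57.35290313  -4.30889034 -22.13399787 105.76682483  -1.60995975
  78.1702571  -48.57980955]
(array([ 290.8, -379.2,    2.5]), array([ 0.1, -0. , -0.1]))
```

```bash

python3 -m creep '[{"wx":0,"wy":0,"wz":0,"tx":24,"ty":-32,"tz":0,"gripper":-1},{"wx":0,"wy":0,"wz":0,"tx":48,"ty":-63,"tz":0,"gripper":-1},{"wx":0,"wy":0,"wz":0,"tx":73,"ty":-95,"tz":0,"gripper":-1},{"wx":0,"wy":0,"wz":0,"tx":97,"ty":-126,"tz":0,"gripper":-1},{"wx":0,"wy":0,"wz":0,"tx":121,"ty":-158,"tz":0,"gripper":-1}]'
python3 -m creep '[{"wx":0,"wy":0,"wz":0,"tx":24,"ty":-32,"tz":0,"gripper":-1},{"wx":0,"wy":0,"wz":0,"tx":48,"ty":-63,"tz":0,"gripper":-1},{"wx":0,"wy":0,"wz":0,"tx":73,"ty":-95,"tz":0,"gripper":-1},{"wx":0,"wy":0,"wz":0,"tx":97,"ty":-126,"tz":0,"gripper":-1},{"wx":0,"wy":0,"wz":0,"tx":121,"ty":-158,"tz":0,"gripper":-1}]'
python3 -c "
from h import *
p,R,o=tool();print(o['qpos']);print(rel([.621,.126,.24],Ro.from_euler('xyz',[180,0,5.9],degrees=True)))"
```

```text
time_s: 2.15
tool_pos: [0.4743, -0.1111, 0.243]
tool_rot: [179.9, -0.1, 5.9]
force: [0.3, -0.8, 0.1]
grip_width: 0.0017
grasp_force: 0.0
time_s: 2.57
tool_pos: [0.5785, 0.0582, 0.2429]
tool_rot: [180.0, -0.1, 5.9]
force: [0.7, -0.8, -0.3]
grip_width: 0.0006
grasp_force: 0.0
[  30.10417211   13.96622213  -45.15666783   90.31945618   10.05551849
   79.84257979 -100.10037691]
(array([ 49.2, -63.1,   2.9]), array([ 0. , -0.1, -0. ]))
```

```bash

python3 -m creep '[{"wx":0,"wy":0,"wz":0,"tx":25,"ty":-31,"tz":0,"gripper":-1},{"wx":0,"wy":0,"wz":0,"tx":49,"ty":-63,"tz":0,"gripper":-1},{"wx":0,"wy":0,"wz":0,"tx":49,"ty":-63,"tz":0,"gripper":-1}]'
python3 - <<'E'
from h import *
im,d,W=snap("wrist","w1.png"); w=W.reshape(-1,3)
k=w[(w[:,2]>.168)&(w[:,2]<.19)&(w[:,0]<.62)&(w[:,1]>.02)]
print(len(k)); 
if len(k): print(np.percentile(k,[1,50,99],axis=0).round(3),np.polyfit(k[:,1],k[:,0],1))
k=w[(w[:,2]>.138)&(w[:,2]<.15)&(w[:,0]>.6)&(w[:,1]>.05)&(w[:,1]<.2)]; print(len(k), k.min(0) if len(k) else 0)
E
```

```text
time_s: 2.82
tool_pos: [0.6204, 0.1346, 0.2412]
tool_rot: [-179.5, 0.0, 6.5]
force: [-2.0, 1.5, 0.1]
grip_width: 0.0007
grasp_force: 0.0
176
[[0.585 0.029 0.168]
 [0.603 0.035 0.18 ]
 [0.604 0.212 0.183]] [-0.09753615  0.60568651]
22523 [0.60001049 0.05000486 0.13813882]
```

View pics/w1.png

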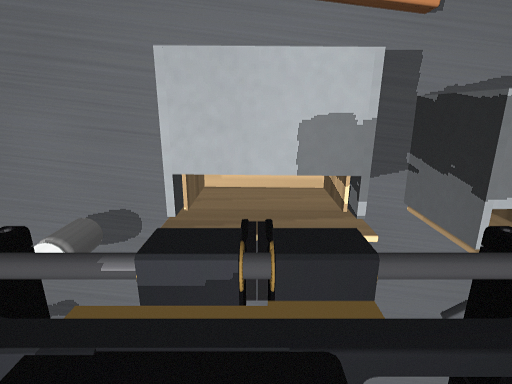

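The wrist view shows the shut fingers at (256,250), between the panel's top edge (row about 312) and the roof edge (row about 177). That is above the slot as intended, so I go down and pull.

```bash

python3 -m creep '[{"wx":0,"wy":0,"wz":0,"tx":0,"ty":0,"tz":30,"gripper":-1},{"wx":0,"wy":0,"wz":0,"tx":0,"ty":0,"tz":60,"gripper":-1},{"wx":0,"wy":0,"wz":0,"tx":0,"ty":0,"tz":85,"gripper":-1},{"wx":0,"wy":0,"wz":0,"tx":-6,"ty":0,"tz":85,"gripper":-1},{"wx":0,"wy":0,"wz":0,"tx":-12,"ty":0,"tz":85,"gripper":-1}]'
python3 -m creep '[{"wx":0,"wy":0,"wz":0,"tx":-7,"ty":0,"tz":0,"gripper":-1},{"wx":0,"wy":0,"wz":0,"tx":-14,"ty":0,"tz":0,"gripper":-1},{"wx":0,"wy":0,"wz":0,"tx":-20,"ty":0,"tz":0,"gripper":-1},{"wx":0,"wy":0,"wz":0,"tx":-25,"ty":0,"tz":0,"gripper":-1},{"wx":0,"wy":0,"wz":0,"tx":-30,"ty":0,"tz":0,"gripper":-1}]'
python3 -m creep '[{"wx":0,"wy":0,"wz":0,"tx":-7,"ty":0,"tz":0,"gripper":-1},{"wx":0,"wy":0,"wz":0,"tx":-14,"ty":0,"tz":0,"gripper":-1},{"wx":0,"wy":0,"wz":0,"tx":-21,"ty":0,"tz":0,"gripper":-1},{"wx":0,"wy":0,"wz":0,"tx":-28,"ty":0,"tz":0,"gripper":-1},{"wx":0,"wy":0,"wz":0,"tx":-35,"ty":0,"tz":0,"gripper":-1}]'
```

```text
time_s: 3.28
tool_pos: [0.6065, 0.1219, 0.1567]
tool_rot: [180.0, 0.2, 5.9]
force: [-0.0, -0.3, 0.1]
grip_width: 0.0005
grasp_force: 0.0
time_s: 3.7
tool_pos: [0.5796, 0.1201, 0.1607]
tool_rot: [180.0, -0.4, 5.9]
force: [-0.3, -0.4, 0.1]
grip_width: 0.0004
grasp_force: 0.0
time_s: 4.12
tool_pos: [0.5422, 0.1167, 0.1577]
tool_rot: [180.0, 0.0, 6.0]
force: [0.4, -0.2, 0.6]
grip_width: 0.0005
grasp_force: 0.0
```

```bash

python3 -m creep '[{"wx":0,"wy":0,"wz":0,"tx":-20,"ty":0,"tz":0,"gripper":-1},{"wx":0,"wy":0,"wz":0,"tx":-20,"ty":0,"tz":-35,"gripper":1},{"wx":0,"wy":0,"wz":0,"tx":-20,"ty":-20,"tz":-60,"gripper":1},{"wx":0,"wy":0,"wz":0,"tx":-20,"ty":-60,"tz":-60,"gripper":1},{"wx":0,"wy":0,"wz":0,"tx":-20,"ty":-100,"tz":-60,"gripper":1}]'
python3 - <<'E'
from h import *
im,d,W=snap("top","top1.png")
print([(np.round(x["point"],3),round(x["confidence"],2)) for x in nets.place_of("wide_bin_edge","top")])
w=W.reshape(-1,3)
k=w[(w[:,2]>.10)&(w[:,2]<.142)&(w[:,0]>.44)&(w[:,0]<.6)&(w[:,1]<.25)&(w[:,1]>-.0)]
print(len(k),np.percentile(k,[2,50,98],axis=0).round(3))
print(rel([.484,.382,.22],Ro.from_euler('xyz',[180,0,25],degrees=True)),get_obs()['qpos'])
E
```

```text
time_s: 4.53
tool_pos: [0.514, 0.2136, 0.2195]
tool_rot: [179.9, -0.2, 5.6]
force: [0.1, 1.1, -0.9]
grip_width: 0.0193
grasp_force: 0.0
[(array([0.494, 0.112, 0.133]), 0.9)]
793 [[0.487 0.022 0.101]
 [0.508 0.094 0.121]
 [0.579 0.199 0.138]]
(array([  -7.2, -161.3,   -0.6]), array([ -0.3,  -0.1, -18.4])) [  19.86986255   12.43456833  -52.14458558   95.69403955    9.82650074
   76.61547893 -117.27974943]
```

View pics/top1.png

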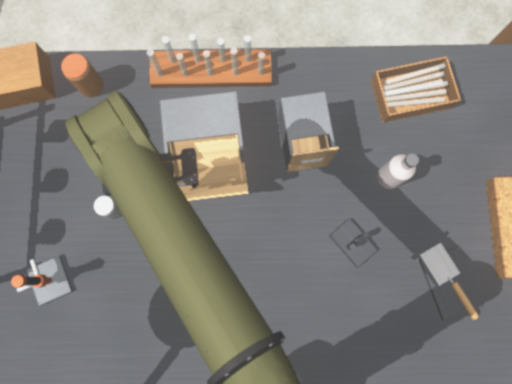

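The top view shows the wide bin fully open: its edge is near row 198, spanning columns 170–246, and the net puts it at x 0.494, z 0.133 against an expected 0.492, 0.136. The narrow bin is shut at (312,160). Next is the tin.

```bash

python3 -m creep '[{"wx":0,"wy":0,"wz":-5,"tx":0,"ty":-35,"tz":0,"gripper":1},{"wx":0,"wy":0,"wz":-9,"tx":-3,"ty":-70,"tz":0,"gripper":1},{"wx":0,"wy":0,"wz":-13,"tx":-5,"ty":-100,"tz":0,"gripper":1},{"wx":0,"wy":0,"wz":-18,"tx":-7,"ty":-130,"tz":0,"gripper":1},{"wx":0,"wy":0,"wz":-18,"tx":-7,"ty":-130,"tz":0,"gripper":1}]'
python3 - <<'E'
from h import *
im,d,W=snap("wrist","w2.png"); w=W.reshape(-1,3)
print([(np.round(x["point"],3),round(x["confidence"],2)) for x in nets.place_of("tin_center","wrist")])
k=w[(w[:,2]>.078)&(w[:,2]<.092)&(np.hypot(w[:,0]-.484,w[:,1]-.382)<.045)]
if len(k): print(len(k),np.percentile(k,[1,50,99],axis=0).round(3),k.mean(0))
print(rel([.484,.382,.05],Ro.from_euler('xyz',[180,0,25],degrees=True)),get_obs()['qpos'])
E
```

```text
time_s: 5.05
tool_pos: [0.488, 0.3498, 0.2177]
tool_rot: [-179.7, 0.0, 24.7]
force: [-1.5, -0.2, 0.6]
grip_width: 0.0605
grasp_force: 0.0
[(array([0.487, 0.386, 0.042]), 0.65)]
1592 [[0.461 0.36  0.084]
 [0.484 0.383 0.085]
 [0.506 0.405 0.087]] [0.484018   0.38255928 0.08543957]
(array([  9.4, -37.4, 167.2]), array([-0. ,  0.1, -0.9])) [   7.34436442   20.74698591  -56.06588763   89.57942987   17.36297182
   79.03623894 -116.19525397]
```

View pics/w2.png

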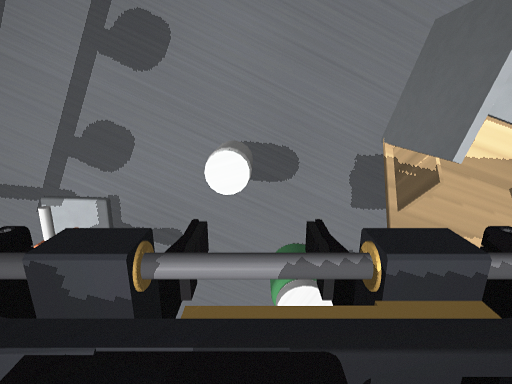

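The wrist view shows the tin's top at (228,172), the jar at (300,290) behind the fingers, and the open bin at right. The depth fit puts the tin centre at (0.484, 0.3825) with its top at 0.085, as it should be.

```bash

python3 -m creep '[{"wx":0,"wy":0,"wz":0,"tx":5,"ty":-20,"tz":10,"gripper":1},{"wx":0,"wy":0,"wz":0,"tx":9,"ty":-37,"tz":35,"gripper":1},{"wx":0,"wy":0,"wz":0,"tx":9,"ty":-37,"tz":65,"gripper":1},{"wx":0,"wy":0,"wz":0,"tx":9,"ty":-37,"tz":90,"gripper":1},{"wx":0,"wy":0,"wz":0,"tx":9,"ty":-37,"tz":95,"gripper":1}]'
python3 -c "
from h import *
print(rel([.484,.3825,.043],Ro.from_euler('xyz',[180,0,25],degrees=True)))"
```

```text
time_s: 5.57
tool_pos: [0.4844, 0.3761, 0.1178]
tool_rot: [179.8, 0.4, 23.8]
force: [-0.9, -1.2, -0.6]
grip_width: 0.0865
grasp_force: 0.0
(array([ 2.8, -6.2, 74.8]), array([ 0.2,  0.4, -1.2]))
```

```bash

python3 -m creep '[{"wx":0,"wy":0,"wz":0,"tx":1,"ty":-3,"tz":15,"gripper":1},{"wx":0,"wy":0,"wz":0,"tx":2,"ty":-3,"tz":40,"gripper":1},{"wx":0,"wy":0,"wz":0,"tx":2,"ty":-3,"tz":60,"gripper":1},{"wx":0,"wy":0,"wz":0,"tx":2,"ty":-3,"tz":75,"gripper":1},{"wx":0,"wy":0,"wz":0,"tx":2,"ty":-3,"tz":75,"gripper":1}]'
python3 -c "
from h import *
print(rel([.484,.3825,.043],Ro.from_euler('xyz',[180,0,25],degrees=True)))"
```

```text
time_s: 5.98
tool_pos: [0.4857, 0.3817, 0.0449]
tool_rot: [179.9, 0.2, 23.9]
force: [-0.7, -0.3, -0.1]
grip_width: 0.0871
grasp_force: 0.0
(array([-1.2, -1.4,  1.9]), array([ 0.1,  0.2, -1.1]))
```

```bash

python3 -m creep '[{"wx":0,"wy":0,"wz":0,"tx":-1,"ty":-1,"tz":0,"gripper":-1},{"wx":0,"wy":0,"wz":0,"tx":-1,"ty":-1,"tz":0,"gripper":-1},{"wx":0,"wy":0,"wz":0,"tx":-1,"ty":-1,"tz":0,"gripper":-1},{"wx":0,"wy":0,"wz":0,"tx":-1,"ty":-1,"tz":0,"gripper":-1},{"wx":0,"wy":0,"wz":0,"tx":-1,"ty":-1,"tz":0,"gripper":-1}]' 25
python3 -m creep '[{"wx":0,"wy":0,"wz":0,"tx":0,"ty":0,"tz":0,"gripper":-1},{"wx":0,"wy":0,"wz":0,"tx":0,"ty":0,"tz":0,"gripper":-1},{"wx":0,"wy":0,"wz":0,"tx":0,"ty":0,"tz":0,"gripper":-1}]' 25

```

```text
time_s: 6.4
tool_pos: [0.4855, 0.3846, 0.0485]
tool_rot: [-180.0, -0.1, 23.9]
force: [-0.3, -0.4, -0.7]
grip_width: 0.0615
grasp_force: 0.0
time_s: 6.65
tool_pos: [0.4853, 0.3842, 0.0479]
tool_rot: [180.0, -0.0, 23.9]
force: [-0.3, -1.1, 3.6]
grip_width: 0.0511
grasp_force: 25.0
```

```bash

cat >> h.py <<'E'
O=np.array([.671,.131,0]); RC=Ro.from_euler('z',5.9,degrees=True)
def binw(x,y,z,th=.7):
    c,s=np.cos(th),np.sin(th); return O+RC.apply([-.068+x*c-z*s,y,.022+x*s+z*c])
def Rt(tilt): return RC*Ro.from_euler('y',-tilt,degrees=True)*Ro.from_euler('x',180,degrees=True)
E
python3 -m creep '[{"wx":0,"wy":0,"wz":0,"tx":0,"ty":0,"tz":-20,"gripper":-1},{"wx":0,"wy":0,"wz":0,"tx":0,"ty":0,"tz":-50,"gripper":-1},{"wx":0,"wy":0,"wz":0,"tx":0,"ty":0,"tz":-90,"gripper":-1},{"wx":0,"wy":0,"wz":0,"tx":0,"ty":0,"tz":-130,"gripper":-1},{"wx":0,"wy":0,"wz":0,"tx":0,"ty":0,"tz":-170,"gripper":-1}]' 25
python3 -m creep '[{"wx":0,"wy":0,"wz":0,"tx":0,"ty":0,"tz":-40,"gripper":-1},{"wx":0,"wy":0,"wz":3,"tx":0,"ty":20,"tz":-40,"gripper":-1},{"wx":0,"wy":0,"wz":7,"tx":0,"ty":45,"tz":-40,"gripper":-1},{"wx":0,"wy":0,"wz":12,"tx":0,"ty":75,"tz":-40,"gripper":-1},{"wx":0,"wy":0,"wz":18,"tx":0,"ty":100,"tz":-40,"gripper":-1}]'
python3 -c "
from h import *
P=binw(.045,0,.161);print(P,binw(.045,0,.061),rel(P+[0,0,.06],Rt(40)),get_obs()['qpos']); print(optics.camera_info('wrist')['tool_from_camera'])"
```

```text
time_s: 7.07
tool_pos: [0.4842, 0.3836, 0.2181]
tool_rot: [180.0, 0.1, 24.0]
force: [1.0, -0.0, -2.7]
grip_width: 0.0512
grasp_force: 25.0
time_s: 7.48
tool_pos: [0.5259, 0.2908, 0.2567]
tool_rot: [179.9, 0.1, 5.7]
force: [0.2, -0.6, -3.5]
grip_width: 0.051
grasp_force: 25.0
[0.53442616 0.11688647 0.17412939] [0.59850667 0.12350854 0.09764517] (array([ -8.7, 173.9,  22.9]), array([ 0.2, 40.1, -0.2])) [  10.47378633   18.35632439  -52.19845687   86.07066172   14.56858692
   82.76547613 -126.47869543]
[[ 5.61814542e-04 -9.61390222e-01 -2.75188162e-01  7.50712019e-02]
 [ 9.99999797e-01  4.57003617e-04  4.44988686e-04  4.59787628e-04]
 [-3.02045786e-04 -2.75188356e-01  9.61390284e-01 -1.62625870e-01]
 [ 0.00000000e+00  0.00000000e+00  0.00000000e+00  1.00000000e+00]]
```

```bash

python3 -m creep '[{"wx":0,"wy":4,"wz":0,"tx":0,"ty":30,"tz":0,"gripper":-1},{"wx":0,"wy":8,"wz":0,"tx":-3,"ty":65,"tz":0,"gripper":-1},{"wx":0,"wy":13,"wz":0,"tx":-6,"ty":100,"tz":0,"gripper":-1},{"wx":0,"wy":18,"wz":0,"tx":-9,"ty":140,"tz":0,"gripper":-1},{"wx":0,"wy":22,"wz":0,"tx":-9,"ty":174,"tz":0,"gripper":-1}]'
python3 -c "
from h import *
P=binw(.045,0,.161);print(rel(P,Rt(40)),get_obs()['qpos'])"
```

```text
time_s: 7.9
tool_pos: [0.533, 0.1158, 0.2565]
tool_rot: [179.8, -22.1, 5.9]
force: [0.1, 0.2, -4.5]
grip_width: 0.0509
grasp_force: 25.0
(array([-29.6,  -1.2,  76.9]), array([ 0.2, 17.9,  0. ])) [ 31.82516815 -14.00586831 -42.36693038 112.65963907  -8.57843584
  55.82672667 -92.19609186]
```

```bash

python3 -m creep '[{"wx":0,"wy":2,"wz":0,"tx":-6,"ty":-1,"tz":15,"gripper":-1},{"wx":0,"wy":4,"wz":0,"tx":-12,"ty":-1,"tz":30,"gripper":-1},{"wx":0,"wy":6,"wz":0,"tx":-18,"ty":-1,"tz":45,"gripper":-1},{"wx":0,"wy":8,"wz":0,"tx":-24,"ty":-1,"tz":60,"gripper":-1},{"wx":0,"wy":10,"wz":0,"tx":-28,"ty":-1,"tz":72,"gripper":-1}]'
python3 -c "
from h import *
p,R,o=tool()
for t in (40,33):print(rel(binw(.045,0,.161),Rt(t)),rel(binw(.045,0,.061),Rt(t)))
print(o['qpos'])"
```

```text
time_s: 8.32
tool_pos: [0.5334, 0.1193, 0.1774]
tool_rot: [179.9, -31.8, 6.0]
force: [-0.5, 0.2, -3.3]
grip_width: 0.0511
grasp_force: 25.0
(array([-1. ,  2.5,  3.2]), array([0. , 8.2, 0.1])) (array([ 13.3,   2.5, 102.2]), array([0. , 8.2, 0.1]))
(array([-1. ,  2.5,  3.2]), array([0. , 1.2, 0.1])) (array([ 13.3,   2.5, 102.2]), array([0. , 1.2, 0.1]))
[ 25.32233944 -16.38441756 -39.47070868 127.32493617  -9.01075709
  34.08521705 -93.91674935]
```

```bash

python3 -m creep '[{"wx":0,"wy":1,"wz":0,"tx":2,"ty":1,"tz":18,"gripper":-1},{"wx":0,"wy":2,"wz":0,"tx":5,"ty":2,"tz":36,"gripper":-1},{"wx":0,"wy":4,"wz":0,"tx":8,"ty":2,"tz":54,"gripper":-1},{"wx":0,"wy":6,"wz":0,"tx":10,"ty":2,"tz":70,"gripper":-1},{"wx":0,"wy":7,"wz":0,"tx":11,"ty":2,"tz":80,"gripper":-1}]'
python3 - <<'E'
from h import *
p,R,o=tool()
print(rel(binw(.045,0,.061),Rt(40)),o['qpos'])
snap("scene","s2.png"); im=cv2.imread('pics/s2.png')[100:240,200:400]; cv2.imwrite('pics/s2c.png',cv2.resize(im,None,fx=3.5,fy=3.5,interpolation=cv2.INTER_CUBIC))
E
```

```text
time_s: 8.73
tool_pos: [0.5849, 0.1235, 0.115]
tool_rot: [-180.0, -38.8, 6.0]
force: [-0.1, -1.2, -3.9]
grip_width: 0.051
grasp_force: 25.0
(array([-0.3,  1.4, 22. ]), array([-0.1,  1.2,  0.1])) [  38.42390336   -5.09294759  -55.47261965  130.72469901   14.07527889
   14.55817937 -114.83370349]
```

View pics/s2c.png

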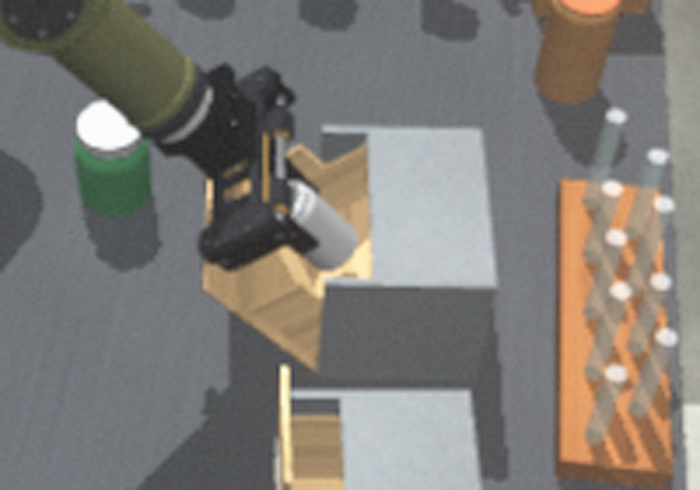

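The crop shows the tilted tin at (320,215) well inside the open bin, parallel to its panel, with the gripper body clear of the roof edge at column 370. I lower the last 20 mm.

```bash

python3 -m creep '[{"wx":0,"wy":0,"wz":0,"tx":0,"ty":0,"tz":5,"gripper":-1},{"wx":0,"wy":0,"wz":0,"tx":0,"ty":0,"tz":10,"gripper":-1},{"wx":0,"wy":0,"wz":0,"tx":0,"ty":0,"tz":15,"gripper":-1},{"wx":0,"wy":0,"wz":0,"tx":0,"ty":0,"tz":20,"gripper":-1},{"wx":0,"wy":0,"wz":0,"tx":0,"ty":0,"tz":20,"gripper":-1}]'
python3 -c "
from h import *
p,R,o=tool();print(rel(binw(.045,0,.053),Rt(40)),o['qpos'])"
```

```text
time_s: 9.2
tool_pos: [0.5989, 0.1239, 0.1014]
tool_rot: [180.0, -38.8, 5.9]
force: [0.3, 0.5, -3.5]
grip_width: 0.0512
grasp_force: 25.0
(array([-2.5,  0.4, 10.7]), array([0. , 1.2, 0. ])) [  44.12313288    0.40379843  -62.18589964  129.65003876   33.80499614
   14.27957012 -132.2670095 ]
```

```bash

python3 -m creep '[{"wx":0,"wy":0,"wz":0,"tx":-1,"ty":0,"tz":3,"gripper":-1},{"wx":0,"wy":0,"wz":0,"tx":-2,"ty":0,"tz":6,"gripper":-1},{"wx":0,"wy":0,"wz":0,"tx":-2,"ty":0,"tz":9,"gripper":-1},{"wx":0,"wy":0,"wz":0,"tx":-2,"ty":0,"tz":9,"gripper":-1}]'
python3 -c "
from h import *
p,R,o=tool();print(rel(binw(.045,0,.053),Rt(40)),o['qpos'])"
```

```text
time_s: 9.53
tool_pos: [0.6031, 0.1245, 0.0937]
tool_rot: [179.9, -38.9, 5.9]
force: [0.3, -0.8, -2.6]
grip_width: 0.0512
grasp_force: 25.0
(array([-1. ,  0.5,  2. ]), array([0. , 1.1, 0. ])) [  42.30362297    2.84925715  -61.05274654  129.53064812   43.57472762
   14.57310237 -141.08162438]
```

```bash

python3 -m creep '[{"wx":0,"wy":0,"wz":0,"tx":0,"ty":0,"tz":0,"gripper":0.8},{"wx":0,"wy":0,"wz":0,"tx":0,"ty":0,"tz":0,"gripper":0.8},{"wx":0,"wy":0,"wz":0,"tx":0,"ty":0,"tz":0,"gripper":0.8},{"wx":0,"wy":0,"wz":0,"tx":0,"ty":0,"tz":0,"gripper":0.8},{"wx":0,"wy":0,"wz":0,"tx":0,"ty":0,"tz":0,"gripper":0.8}]'
python3 -m creep '[{"wx":0,"wy":0,"wz":0,"tx":0,"ty":0,"tz":0,"gripper":0.8},{"wx":0,"wy":0,"wz":0,"tx":0,"ty":0,"tz":-8,"gripper":0.8},{"wx":0,"wy":0,"wz":0,"tx":0,"ty":0,"tz":-16,"gripper":0.8},{"wx":0,"wy":0,"wz":0,"tx":0,"ty":0,"tz":-26,"gripper":0.8},{"wx":0,"wy":0,"wz":0,"tx":0,"ty":0,"tz":-40,"gripper":0.8}]'
python3 -c "
from h import *
p,R,o=tool();print(o['qpos'])"
```

```text
time_s: 9.95
tool_pos: [0.6042, 0.125, 0.0951]
tool_rot: [180.0, -39.1, 6.0]
force: [0.2, -0.5, -0.2]
grip_width: 0.075
grasp_force: 0.0
time_s: 10.37
tool_pos: [0.5784, 0.122, 0.125]
tool_rot: [-179.9, -38.9, 5.9]
force: [-0.0, -1.3, -1.8]
grip_width: 0.078
grasp_force: 0.0
[  38.62636063   -8.275789    -54.763057    131.12780171    3.39423852
   15.44307042 -105.27534105]
```

```bash

python3 -m creep '[{"wx":0,"wy":0,"wz":0,"tx":0,"ty":0,"tz":-20,"gripper":0.8},{"wx":0,"wy":-2,"wz":0,"tx":0,"ty":0,"tz":-40,"gripper":0.8},{"wx":0,"wy":-5,"wz":0,"tx":5,"ty":0,"tz":-60,"gripper":0.8},{"wx":0,"wy":-10,"wz":0,"tx":15,"ty":0,"tz":-80,"gripper":0.8},{"wx":0,"wy":-16,"wz":0,"tx":30,"ty":0,"tz":-105,"gripper":0.8}]'
python3 - <<'E'
from h import *
p,R,o=tool();print(o['qpos'], rel([.5,.12,.25],Rt(0)))
snap("wrist","w3.png")
E
```

```text
time_s: 10.78
tool_pos: [0.5334, 0.118, 0.2244]
tool_rot: [179.9, -22.8, 6.1]
force: [0.8, 1.8, -0.0]
grip_width: 0.078
grasp_force: 0.0
[ 27.140391   -12.45021913 -39.74440745 116.048345    -6.3079767
  50.97923748 -94.49931679] (array([-20.5,  -5.5, -36.4]), array([  0.1, -22.8,   0.1]))
```

View pics/w3.png

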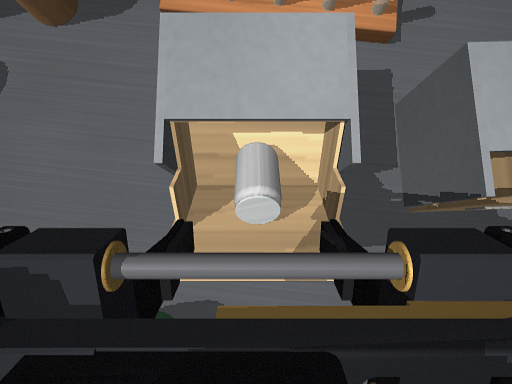

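The wrist view shows the tin standing in the open bin at (258,185), centred, with the fingers clear of it. Next I bring shut fingers in front of the panel and push it closed.

```bash

python3 -m creep '[{"wx":0,"wy":-6,"wz":0,"tx":-15,"ty":0,"tz":-15,"gripper":-1},{"wx":0,"wy":-12,"wz":0,"tx":-35,"ty":0,"tz":-25,"gripper":-1},{"wx":0,"wy":-18,"wz":0,"tx":-55,"ty":0,"tz":-40,"gripper":-1},{"wx":0,"wy":-22,"wz":0,"tx":-70,"ty":0,"tz":-50,"gripper":-1},{"wx":0,"wy":-22.8,"wz":0,"tx":-75,"ty":0,"tz":-50,"gripper":-1}]' 10
python3 - <<'E'
from h import *
p,R,o=tool();print(o['qpos'], rel(O+RC.apply([-.225,0,.115]),Rt(0)))
E
```

```text
time_s: 11.25
tool_pos: [0.4492, 0.1092, 0.2419]
tool_rot: [-179.9, -0.4, 6.0]
force: [0.4, 0.8, 0.5]
grip_width: 0.0529
grasp_force: 0.0
[ 27.47307612  -5.23287319 -41.35691645 105.80372913  -3.55544499
  77.75849688 -97.0758595 ] (array([ -3. ,   1.3, 126.9]), array([-0.1, -0.4,  0.1]))
```

```bash

python3 -m creep '[{"wx":0,"wy":0,"wz":0,"tx":-3,"ty":0,"tz":30,"gripper":-1},{"wx":0,"wy":0,"wz":0,"tx":-3,"ty":0,"tz":65,"gripper":-1},{"wx":0,"wy":0,"wz":0,"tx":-3,"ty":0,"tz":100,"gripper":-1},{"wx":0,"wy":0,"wz":0,"tx":-3,"ty":0,"tz":122,"gripper":-1},{"wx":0,"wy":0,"wz":0,"tx":-3,"ty":0,"tz":122,"gripper":-1}]'
python3 -m creep '[{"wx":0,"wy":0,"wz":0,"tx":7,"ty":0,"tz":0,"gripper":-1},{"wx":0,"wy":0,"wz":0,"tx":14,"ty":0,"tz":0,"gripper":-1},{"wx":0,"wy":0,"wz":0,"tx":21,"ty":0,"tz":0,"gripper":-1},{"wx":0,"wy":0,"wz":0,"tx":29,"ty":0,"tz":-2,"gripper":-1},{"wx":0,"wy":0,"wz":0,"tx":37,"ty":0,"tz":-5,"gripper":-1}]'
python3 -m creep '[{"wx":0,"wy":0,"wz":0,"tx":8,"ty":0,"tz":-3,"gripper":-1},{"wx":0,"wy":0,"wz":0,"tx":16,"ty":0,"tz":-6,"gripper":-1},{"wx":0,"wy":0,"wz":0,"tx":24,"ty":0,"tz":-9,"gripper":-1},{"wx":0,"wy":0,"wz":0,"tx":32,"ty":0,"tz":-12,"gripper":-1},{"wx":0,"wy":0,"wz":0,"tx":40,"ty":0,"tz":-15,"gripper":-1}]'
python3 - <<'E'
from h import *
p,R,o=tool();print(o['qpos'], rel(O+RC.apply([-.092,0,.155]),Rt(0)))
E
```

```text
time_s: 11.67
tool_pos: [0.4424, 0.1079, 0.1141]
tool_rot: [-180.0, 0.0, 6.0]
force: [-1.1, 0.3, -0.3]
grip_width: 0.0195
grasp_force: 0.0
time_s: 12.08
tool_pos: [0.4834, 0.1125, 0.1254]
tool_rot: [180.0, -0.3, 5.9]
force: [-6.5, -0.2, 4.9]
grip_width: 0.0005
grasp_force: 3.0
time_s: 12.5
tool_pos: [0.5239, 0.1168, 0.1402]
tool_rot: [-180.0, -0.5, 5.9]
force: [-1.8, -0.0, 1.4]
grip_width: 0.0002
grasp_force: 1.1
[  23.38886391   11.40606791  -42.76799825  104.45936332    8.50162752
   66.90054376 -106.17189595] (array([ 55.8,   1. , -14.3]), array([-0. , -0.5,  0. ]))
```

```bash

python3 -m creep '[{"wx":0,"wy":0,"wz":0,"tx":8,"ty":0,"tz":-4,"gripper":-1},{"wx":0,"wy":0,"wz":0,"tx":16,"ty":0,"tz":-8,"gripper":-1},{"wx":0,"wy":0,"wz":0,"tx":24,"ty":0,"tz":-12,"gripper":-1},{"wx":0,"wy":0,"wz":0,"tx":32,"ty":0,"tz":-14,"gripper":-1},{"wx":0,"wy":0,"wz":0,"tx":38,"ty":0,"tz":-15,"gripper":-1}]'
python3 -m creep '[{"wx":0,"wy":0,"wz":0,"tx":5,"ty":0,"tz":0,"gripper":-1},{"wx":0,"wy":0,"wz":0,"tx":9,"ty":0,"tz":0,"gripper":-1},{"wx":0,"wy":0,"wz":0,"tx":12,"ty":0,"tz":0,"gripper":-1},{"wx":0,"wy":0,"wz":0,"tx":14,"ty":0,"tz":0,"gripper":-1},{"wx":0,"wy":0,"wz":0,"tx":14,"ty":0,"tz":0,"gripper":-1}]'
python3 - <<'E'
from h import *
p,R,o=tool();print(rel(O+RC.apply([-.092,0,.155]),Rt(0)))
print([(np.round(x["point"],3),round(x["confidence"],2)) for x in nets.place_of("wide_bin_edge","scene")] if snap("scene") else 0)
E
```

```text
time_s: 12.92
tool_pos: [0.5555, 0.1198, 0.1538]
tool_rot: [179.9, 0.4, 6.0]
force: [-18.1, -2.4, 9.9]
grip_width: 0.0004
grasp_force: 9.3
time_s: 13.33
tool_pos: [0.5756, 0.122, 0.1552]
tool_rot: [-180.0, -0.5, 5.9]
force: [0.6, 0.5, -0.2]
grip_width: 0.0005
grasp_force: 0.0
(array([3.9, 0.9, 0.2]), array([-0. , -0.5,  0. ]))
[(array([0.592, 0.119, 0.178]), 0.67), (array([ 0.386, -0.254, -0.002]), 0.28)]
```

The catch was passed and the force is now zero. I press a little further to seat the bin, then back off and check.

```bash

python3 -m creep '[{"wx":0,"wy":0,"wz":0,"tx":2,"ty":0,"tz":0,"gripper":-1},{"wx":0,"wy":0,"wz":0,"tx":4,"ty":0,"tz":0,"gripper":-1},{"wx":0,"wy":0,"wz":0,"tx":5,"ty":0,"tz":0,"gripper":-1},{"wx":0,"wy":0,"wz":0,"tx":5,"ty":0,"tz":0,"gripper":-1}]'
python3 -m creep '[{"wx":0,"wy":0,"wz":0,"tx":-20,"ty":0,"tz":0,"gripper":-1},{"wx":0,"wy":0,"wz":0,"tx":-55,"ty":0,"tz":-15,"gripper":-1},{"wx":0,"wy":0,"wz":0,"tx":-80,"ty":0,"tz":-45,"gripper":-1},{"wx":0,"wy":0,"wz":0,"tx":-90,"ty":0,"tz":-80,"gripper":-1},{"wx":0,"wy":0,"wz":0,"tx":-90,"ty":0,"tz":-80,"gripper":-1}]'
python3 - <<'E'
from h import *
im,d,W=snap("scene","s4.png"); 
print([(np.round(x["point"],3),round(x["confidence"],2)) for x in nets.place_of("wide_bin_edge","scene")])
for q in ("bottle_center","jar_center"): print([(np.round(x["point"],3),round(x["confidence"],2)) for x in nets.place_of(q,"scene")][:1])
for w in (W.reshape(-1,3),snap("wrist")[2].reshape(-1,3)):
  for a,b in((-.2,-.08),(0.03,.215)):
    k=w[(w[:,2]>.170)&(w[:,2]<.19)&(w[:,0]>.56)&(w[:,0]<.62)&(w[:,1]>a)&(w[:,1]<b)]
    if len(k)>5: print(len(k),np.round(np.median(k,0),3),np.polyfit(k[:,1],k[:,0],1))
im=im[100:340,200:400]; cv2.imwrite('pics/s4c.png',cv2.resize(im[:,:,::-1],None,fx=2.5,fy=2.5))
E
```

```text
time_s: 13.77
tool_pos: [0.579, 0.1225, 0.155]
tool_rot: [180.0, -0.3, 5.9]
force: [-3.2, -0.3, 2.5]
grip_width: 0.0005
grasp_force: 1.1
time_s: 14.18
tool_pos: [0.4908, 0.1143, 0.2408]
tool_rot: [179.8, -1.0, 6.0]
force: [1.5, 0.8, 1.0]
grip_width: 0.0006
grasp_force: 0.0
[(array([0.593, 0.12 , 0.175]), 0.76)]
[(array([ 0.563, -0.364,  0.091]), 0.55)]
[(array([0.378, 0.242, 0.046]), 0.59)]
82 [ 0.591 -0.153  0.18 ] [-0.13875151  0.57104148]
96 [0.593 0.11  0.181] [-0.10459569  0.60519272]
2928 [0.591 0.121 0.181] [-0.10887226  0.60441238]
```

View pics/s4c.png

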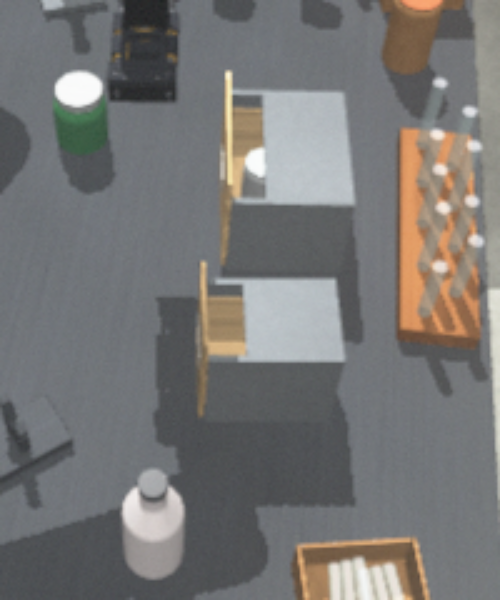

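The crop shows the wide bin shut with its edge back where it started, and the tin inside at (257,165). The narrow bin is shut, and the bottle and jar have not moved.

```bash
python3 -c "
from cell import env
print(env.sign_off())"
```

```text
the job is handed in; nothing more can be done
None
```

The tin is inside the wide bin, which is clicked shut; the narrow bin stayed shut, the bottle and jar did not move, and I handed the job in at about 14 s of the 69 s allowed.

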